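# Fill the seal stand in order of size

## Task

The largest and the smallest seal stone already stand in the two end pockets of the seal carver's wooden stand. Stand the four loose stones upright in the four empty pockets between them, one in the middle of each pocket and square with it, so that the row steps down in size from the largest stone to the smallest. Soapstone chips easily: set the stones down without dropping them or knocking any over, and leave the two end stones where they are.

Things in the scene. Friction and masses are not known exactly. Their poses are not given: they have to be found in the camera images.
- stone_38: Seal stone of pale soapstone, an upright square prism 38 x 38 mm and 70 mm tall with a small bevel round the top; loose on the 2 mm thick dark felt mat at the start, at any yaw; 268 g on average. Origin at the centre of its underside, z up, x and y square to its side faces.
- stone_32: Seal stone of pale soapstone, an upright square prism 32 x 32 mm and 60 mm tall with a small bevel round the top; loose on the 2 mm thick dark felt mat at the start, at any yaw; 163 g on average. Origin at the centre of its underside, z up, x and y square to its side faces.
- stone_26: Seal stone of pale soapstone, an upright square prism 26 x 26 mm and 50 mm tall with a small bevel round the top; loose on the 2 mm thick dark felt mat at the start, at any yaw; 90 g on average. Origin at the centre of its underside, z up, x and y square to its side faces.
- stone_20: Seal stone of pale soapstone, an upright square prism 20 x 20 mm and 40 mm tall with a small bevel round the top; loose on the 2 mm thick dark felt mat at the start, at any yaw; 42 g on average. Origin at the centre of its underside, z up, x and y square to its side faces.
- stone_44: Seal stone of pale soapstone, an upright square prism 44 x 44 mm and 80 mm tall with a small bevel round the top; the largest, already standing in one end pocket of the stand (either end); leave it there. Origin at the centre of its underside, z up, x and y square to its side faces.
- stone_14: Seal stone of pale soapstone, an upright square prism 14 x 14 mm and 30 mm tall with a small bevel round the top; the smallest, already standing in the pocket at the other end of the stand; leave it there. Origin at the centre of its underside, z up, x and y square to its side faces.
- pocket_a: Middle pocket (one of four, alike, lettered in random order) of the fixed dark wood stand: a row of six felt-lined pockets 62 mm apart, stand 82 x 392 mm, 16 mm tall. Pocket 54 x 54 mm inside, 4 mm deep, empty at the start. Origin at the centre of its felt floor, 12 mm above the work surface; y along the row, x across it, away from the robot, z up.
- pocket_b: Middle pocket (one of four, alike, lettered in random order) of the fixed dark wood stand: a row of six felt-lined pockets 62 mm apart, stand 82 x 392 mm, 16 mm tall. Pocket 54 x 54 mm inside, 4 mm deep, empty at the start. Origin at the centre of its felt floor, 12 mm above the work surface; y along the row, x across it, away from the robot, z up.
- pocket_c: Middle pocket (one of four, alike, lettered in random order) of the fixed dark wood stand: a row of six felt-lined pockets 62 mm apart, stand 82 x 392 mm, 16 mm tall. Pocket 54 x 54 mm inside, 4 mm deep, empty at the start. Origin at the centre of its felt floor, 12 mm above the work surface; y along the row, x across it, away from the robot, z up.
- pocket_d: Middle pocket (one of four, alike, lettered in random order) of the fixed dark wood stand: a row of six felt-lined pockets 62 mm apart, stand 82 x 392 mm, 16 mm tall. Pocket 54 x 54 mm inside, 4 mm deep, empty at the start. Origin at the centre of its felt floor, 12 mm above the work surface; y along the row, x across it, away from the robot, z up.
There are look-alikes about, which are no part of the job. What is shaped like the stone_14 but green or orange is not meant.

How it is judged (in metres and radians):
At the end, for the whole second after the job is handed in: From the 44 mm stone on, the pockets hold the 38, 32, 26 and 20 mm stones, each upright (0.08 rad) on the felt, within 12 mm of its pocket's centre and square with it (0.3 rad), released, at rest; the 44 and 14 mm stones are upright, within 12 mm of their starts ((horizontal distance between stone_38 and pocket_a below 0.012 m or horizontal distance between stone_38 and pocket_b below 0.012 m or horizontal distance between stone_38 and pocket_c below 0.012 m or horizontal distance between stone_38 and pocket_d below 0.012 m) and z of stone_38 in the frame of pocket_a between -0.003 and 0.003 m and (angle between the x axis of stone_38 and the x axis of pocket_a, either way round below 0.3 rad or angle between the x axis of stone_38 and the y axis of pocket_a, either way round below 0.3 rad) and horizontal distance between stone_38 and stone_44 between 0.032 and 0.092 m and horizontal distance between stone_38 and stone_14 between 0.218 and 0.278 m and angle between each of stone_38, stone_32, stone_26, stone_20, stone_44, stone_14's own z axis and vertical below 0.08 rad and linear speed of each of stone_38, stone_32, stone_26, stone_20 below 0.01 m/s and angular speed of each of stone_38, stone_32, stone_26, stone_20 below 0.1 rad/s and contact force between each of stone_38, stone_32, stone_26, stone_20 and the fingers below 0.05 N and (horizontal distance between stone_32 and pocket_a below 0.012 m or horizontal distance between stone_32 and pocket_b below 0.012 m or horizontal distance between stone_32 and pocket_c below 0.012 m or horizontal distance between stone_32 and pocket_d below 0.012 m) and z of stone_32 in the frame of pocket_a between -0.003 and 0.003 m and (angle between the x axis of stone_32 and the x axis of pocket_a, either way round below 0.3 rad or angle between the x axis of stone_32 and the y axis of pocket_a, either way round below 0.3 rad) and horizontal distance between stone_32 and stone_44 between 0.094 and 0.154 m and horizontal distance between stone_32 and stone_14 between 0.156 and 0.216 m and (horizontal distance between stone_26 and pocket_a below 0.012 m or horizontal distance between stone_26 and pocket_b below 0.012 m or horizontal distance between stone_26 and pocket_c below 0.012 m or horizontal distance between stone_26 and pocket_d below 0.012 m) and z of stone_26 in the frame of pocket_a between -0.003 and 0.003 m and (angle between the x axis of stone_26 and the x axis of pocket_a, either way round below 0.3 rad or angle between the x axis of stone_26 and the y axis of pocket_a, either way round below 0.3 rad) and horizontal distance between stone_26 and stone_44 between 0.156 and 0.216 m and horizontal distance between stone_26 and stone_14 between 0.094 and 0.154 m and (horizontal distance between stone_20 and pocket_a below 0.012 m or horizontal distance between stone_20 and pocket_b below 0.012 m or horizontal distance between stone_20 and pocket_c below 0.012 m or horizontal distance between stone_20 and pocket_d below 0.012 m) and z of stone_20 in the frame of pocket_a between -0.003 and 0.003 m and (angle between the x axis of stone_20 and the x axis of pocket_a, either way round below 0.3 rad or angle between the x axis of stone_20 and the y axis of pocket_a, either way round below 0.3 rad) and horizontal distance between stone_20 and stone_44 between 0.218 and 0.278 m and horizontal distance between stone_20 and stone_14 between 0.032 and 0.092 m and distance of each of stone_44, stone_14 from where it was at the start of the episode below 0.012 m); the robot touches nothing.
It fails at once if a loose stone is dropped or knocked over (moves faster than 0.5 m/s, or lies tipped by more than 0.6 rad, while the fingers do not hold it) (((linear speed of stone_38 above 0.5 m/s or angle between stone_38's own z axis and vertical above 0.6 rad) and contact force between stone_38 and the fingers below 0.02 N) or ((linear speed of stone_32 above 0.5 m/s or angle between stone_32's own z axis and vertical above 0.6 rad) and contact force between stone_32 and the fingers below 0.02 N) or ((linear speed of stone_26 above 0.5 m/s or angle between stone_26's own z axis and vertical above 0.6 rad) and contact force between stone_26 and the fingers below 0.02 N) or ((linear speed of stone_20 above 0.5 m/s or angle between stone_20's own z axis and vertical above 0.6 rad) and contact force between stone_20 and the fingers below 0.02 N)).
It fails at once if an end stone is pushed more than 12 mm or knocked over (distance of any of stone_44, stone_14 from where it was at the start of the episode above 0.012 m or angle between any of stone_44, stone_14's own z axis and vertical above 0.3 rad).
It also fails if it takes over 99 s, if anything falls off the work surface, if the arm or the gripper's body presses on something with over 40 N, if the wrist force passes 120 N, or if a joint passes its speed limit or range.

## Robot

A 7-joint arm with a two-finger parallel gripper is mounted at the origin on the work surface. World frame = base frame: x ahead of the robot, y to its left, z up, the work surface at z = 0. Lengths are in mm, angles in rad, forces in N, time in s.
With the tool pointing down it reaches from about 400 to 900 mm from the base axis. Payload 5.6 kg.
Tool frame: the origin (TCP) lies midway between the tips of the shut fingers; the grasp point (between the pads) lies 19 mm behind it; z points along the fingers, y is the line along which they close (so a half turn about z gives the same grasp; the last joint's range is limited). The gripper opens to 92 mm and grips with 3 to 60 N. Pads are 20 mm wide; open, the fingers measure 128 mm over their backs; the gripper's body (75 mm by 189 mm) begins 69 mm behind the grasp point.
Start: joints at [-1.193, 0.468, -0.012, 1.603, 0.006, 1.071, -0.056], TCP at [265.559, 593.285, 214.592] pointing down, gripper open.
Joint ranges: [-2.53, 2.53], [-0.31, 2.02], [-1.57, 1.55], [0.28, 2.44], [-1.29, 4.43], [0.15, 1.84], [-2.92, 2.92]. Speed limits (rad/s): [2.57, 2.57, 3.14, 3.14, 3.14, 3.14, 3.14].

## Interface

Orientations are given as a rotation vector (axis times angle).
In Python, from cell import robot, grip, kin, viewer gives the robot as it stands. Calls block until the motion is done:
- robot.movep(position, orientation): joint-space move of the TCP to a pose.
- robot.servo_line(position, feed=150, rotation=None): straight line of the TCP; rotation=None keeps the orientation; feed is the mean speed in mm/s.
- robot.goto_joints(angles): joint-space move.
- grip(opening, newtons=None): opening from 0.0 (shut) to 1.0 (fully open); newtons is the grip in N (None keeps the last); returns when the fingers have stopped.
- robot.hold(seconds).
- kin.ik(position, orientation): joint angles nearest the present ones, or None.
- robot.observe(): the state.
- viewer.read_camera(name): name is "side" or "top"; returns the picture (400x640x3 uint8, red, green, blue); there is no depth.
- viewer.camera_info(name): a dict with "camera_matrix" (3x3 intrinsics, pixels), "k1" (the pictures are not rectified: a ray, as slopes to the right and down, at radius r is drawn at 1 + k1 r^2 times it, then the intrinsics apply), "R" (3x3) and "t" (3): a world point X has camera coordinates R X + t. Camera axes: x right, y down, z forward; pixel columns grow to the right and rows downward; lengths in mm; the calibration is good to about 2 mm. A picture is of the moment at which its call begins. camera_info takes no time and is no camera call.
A pose or a line that the arm cannot do raises robot.IKError and nothing moves.
- robot.job_done(): hands the job in; it is judged then, once.
Trained networks look in the newest picture that a camera, given by its name, has taken for a name from the list of things; names that differ only in an ending like _2 or _b are one class to them, and where a whole thing is asked for, a point or a joint stands for the part that bears it (a point fixed in the world has none). Each returns a list of dicts, best first, with "confidence" (0 to 1); they miss things now and then, are a little off and sometimes report something else, mostly with a low value. They report only what shows in the picture. A call takes as long as a camera call. They do not tell look-alikes from the thing itself.
- viewer.silhouettes(name, camera): "mask" (400x640 bool, what is visible of it).
- viewer.pinpoint(name, camera): "at" ([x, y, z] in mm, in the coordinates of the camera as it stood for that picture, good to about 4 mm: a listed point, or the origin of a listed thing).
The state is a dict: "t": time; "joints": joint angles; "joint_velocities": joint speeds; "joint_torque": joint torques, N m; "tcp_pos": TCP position; "tcp_rot": TCP orientation; "contact_force": force on the tool from outside, world axes, zero at the start; "wrist_torque": the same for the moment, N m; "grip_width": opening from 0.0 (shut) to 1.0 (fully open); "grip_force": force on a finger pad.
Only numpy, scipy, OpenCV 4.12 (cv2) and the standard library are available. Lean on these libraries where they do the work, as an engineer would, in place of code of your own. Each camera call takes 0.05 s, during which the arm holds its last target. There are 200 camera calls.

## Working session

There is one attempt and no reset: what is moved stays moved. The work goes in short steps, each a Python script; the robot and the scene stay as the last script left them, time stands still between calls to the robot, and variables do not carry over. Pictures are saved under pics/ and viewed, at most 14 in all, crops included, and the job is handed in when it is done.

```bash
mkdir -p pics; ls
python3 - <<'E'
from cell import robot, grip, kin, viewer
import cv2
for c in("side","top"):
    cv2.imwrite(f"pics/{c}0.png",viewer.read_camera(c)[:,:,::-1])
    i=viewer.camera_info(c);print(i)
    for n in ["stone_38","stone_32","stone_26","stone_20","stone_44","stone_14","pocket_a"]:
        for d in viewer.pinpoint(n,c):
            print(c,n,round(d["confidence"],2),(i["R"].T@(d["at"]-i["t"])).round(1))
o=robot.observe();print(o["t"],o["tcp_rot"])
E
```

```text
pics
{'camera_matrix': array([[456.50560481,   0.        , 319.43500921],
       [  0.        , 456.50560481, 205.007619  ],
       [  0.        ,   0.        ,   1.        ]]), 'k1': 0.02120583445790589, 'R': array([[ 0.93952652, -0.34247084, -0.0019101 ],
       [-0.2330389 , -0.63520657, -0.73634604],
       [ 0.25096374,  0.69226176, -0.67660244]]), 't': array([-502.78265242,  184.22104436,  661.63783859])}
side stone_38 0.92 [420.9 -59.    2.1]
side stone_38 0.91 [ 490.  -158.2    2.5]
side stone_38 0.82 [429.8  56.5   3.6]
side stone_38 0.79 [455.3 164.3   6.2]
side stone_38 0.75 [ 655.6 -166.8   11.9]
side stone_38 0.63 [702.7 242.1  -1. ]
side stone_38 0.54 [638.  246.5  -2.4]
side stone_38 0.44 [623.1 135.7   8.3]
side stone_38 0.42 [645.3 304.6  -0.7]
side stone_32 0.92 [420.9 -59.    2.1]
side stone_32 0.91 [ 490.  -158.2    2.5]
side stone_32 0.82 [429.8  56.5   3.6]
side stone_32 0.79 [455.3 164.3   6.2]
side stone_32 0.75 [ 655.6 -166.8   11.9]
side stone_32 0.63 [702.7 242.1  -1. ]
side stone_32 0.54 [638.  246.5  -2.4]
side stone_32 0.44 [623.1 135.7   8.3]
side stone
[... 3974 characters left out ...]
-4.2]
top stone_44 0.47 [624.1 140.2  10. ]
top stone_44 0.47 [6.342e+02 2.447e+02 6.000e-01]
top stone_14 0.84 [ 489.1 -159.5   -0.7]
top stone_14 0.69 [426.1  53.6   0.5]
top stone_14 0.67 [646.2 294.7  -3. ]
top stone_14 0.66 [ 658.8 -173.5   13. ]
top stone_14 0.61 [422.4 -52.5   2.7]
top stone_14 0.59 [ 651.2 -108.8   10.7]
top stone_14 0.58 [457.5 162.4   4.5]
top stone_14 0.49 [705.  242.   -4.2]
top stone_14 0.47 [624.1 140.2  10. ]
top stone_14 0.47 [6.342e+02 2.447e+02 6.000e-01]
top pocket_a 0.98 [ 649.8 -110.9   12.6]
top pocket_a 0.84 [634.3  12.6  11.7]
top pocket_a 0.61 [645.2 -46.9  12. ]
top pocket_a 0.56 [638.1  75.1   9. ]
0.8 [6.56232292e-01 3.07222208e+00 1.72386275e-04]
```

View pics/side0.png

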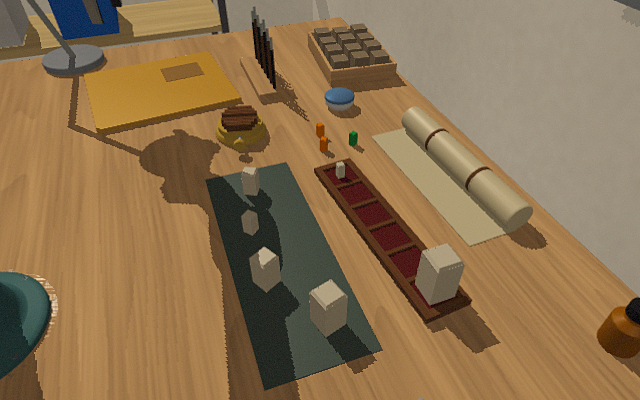

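View pics/top0.png

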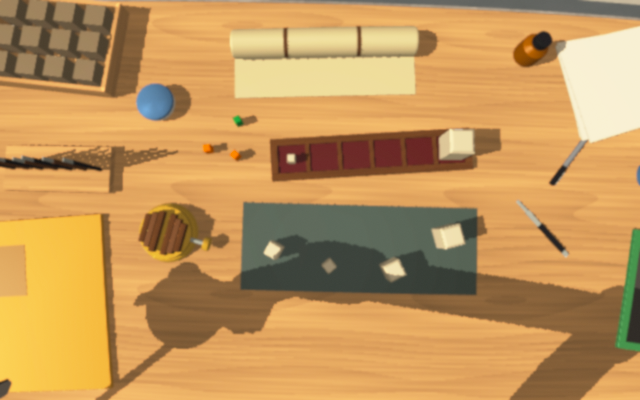

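The side view shows loose stones at (328,307), (264,269), (250,180) and (250,222), which by size look like 38, 32, 26 and 20. The 44 stands at (440,275) at the near end (y≈-170), and the 14 at (340,170). I'll fit prism models to the silhouettes in both cameras.

```bash
cat > h.py <<'E'
from cell import robot, grip, kin, viewer
import numpy as np, cv2
from scipy.optimize import minimize
S=4
H={44:80,38:70,32:60,26:50,20:40,14:30}
I={c:viewer.camera_info(c) for c in("side","top")}
def proj(c,X):
    i=I[c];P=np.atleast_2d(X)@i["R"].T+i["t"];s=P[:,:2]/P[:,2:]
    s=s*(1+i["k1"]*(s**2).sum(1,keepdims=True));K=i["camera_matrix"]
    return s*[K[0,0],K[1,1]]+K[:2,2]
def prism(x,y,yaw,w,z0):
    a=yaw+np.pi/4+np.arange(4)*np.pi/2;r=w/2**.5
    q=np.c_[x+r*np.cos(a),y+r*np.sin(a)]
    return np.r_[np.c_[q,np.full(4,z0)],np.c_[q,np.full(4,z0+H[w])]]
def masks():
    M={}
    for c in I:
        viewer.read_camera(c)
        M[c]=[d["mask"] for d in viewer.silhouettes("stone_38",c)]
    return M
def pick(ms,c,p):   # mask whose centroid is nearest the projected point
    u=proj(c,p)[0];b=min(ms,key=lambda m:np.hypot(*(np.argwhere(m).mean(0)[::-1]-u)),default=None)
    return b if b is not None and np.hypot(*(np.argwhere(b).mean(0)[::-1]-u))<15 else None
def fit(M,x,y,w,z0):
    T={c:m for c in I if (m:=pick(M[c],c,[x,y,z0+H[w]/2])) is not None}
    T={c:cv2.resize(m.astype(np.uint8),None,fx=S,fy=S,interpolation=cv2.INTER_NEAREST) for c,m in T.items()}
    def cost(p):
        J=0
        for c,m in T.items():
            h=cv2.convexHull(((proj(c,prism(*p[:2],p[2]/20,w,z0))+.5)*S).round().astype(np.int32))
            r=np.zeros_like(m);cv2.fillConvexPoly(r,h,1)
            J+=1-(r&m).sum()/max(1,(r|m).sum())
        return J/max(1,len(T))
    best=min((minimize(cost,[x,y,k*np.pi/8*20],method="Nelder-Mead",options=dict(initial_simplex=np.array([x,y,k*np.pi/8*20])+[[0,0,0],[5,0,0],[0,5,0],[0,0,5]])) for k in range(4)),key=lambda r:r.fun)
    return best.x[0],best.x[1],(best.x[2]/20+np.pi/4)%(np.pi/2)-np.pi/4,1-best.fun,list(T)
E
python3 - <<'E'
from h import *
M=masks();print({c:[(np.argwhere(m).mean(0)[::-1].round(),int(m.sum())) for m in M[c]] for c in M})
for x,y,ws,z in[(489.5,-159,(38,32),2),(421.5,-56,(38,32,26),2),(428,55,(26,20),2),(456.5,163,(32,26,20),2),(657,-170,(44,),12),(624,138,(14,),12)]:
    for w in ws: print(w,fit(M,x,y,w,z))
for c in I:
    m=viewer.silhouettes("pocket_a",c);print(c,len(m))
E
```

```text
{'side': [(array([328., 308.]), 1560), (array([439., 274.]), 2156), (array([250., 181.]), 395), (array([265., 269.]), 971), (array([250., 222.]), 305), (array([353., 138.]), 121), (array([323., 143.]), 111)], 'top': [(array([448., 236.]), 660), (array([273., 249.]), 208), (array([393., 269.]), 434), (array([456., 144.]), 1016), (array([208., 148.]), 87), (array([238., 120.]), 78), (array([329., 265.]), 141), (array([235., 156.]), 95)]}
38 (np.float64(489.8388365000739), np.float64(-160.1809039420894), np.float64(0.3065315305071059), np.float64(0.9194921458720434), ['side', 'top'])
32 (np.float64(489.33815045414815), np.float64(-160.3232539675019), np.float64(0.46212639548238643), np.float64(0.7752185130868892), ['side', 'top'])
38 (np.float64(426.00880367331416), np.float64(-57.52264529575044), np.float64(-0.340073060377462), np.float64(0.7053502384758648), ['side', 'top'])
32 (np.float64(425.07447746900186), np.float64(-58.41290308993199), np.float64(0.5107474013104676), np.float64(0.8947017420333387), ['side', 'top'])
26 (np.float64(424.2798270119125), np.float64(-57.6456713520483)
[... 373 characters left out ...]
top'])
32 (np.float64(455.56686706961597), np.float64(165.52805105452677), np.float64(-0.13429274905692723), np.float64(0.5857986793539229), ['side', 'top'])
26 (np.float64(455.1767339148424), np.float64(165.11025152309952), np.float64(-0.3105282094753319), np.float64(0.8337446562667339), ['side', 'top'])
20 (np.float64(454.80420677594907), np.float64(166.29667740521438), np.float64(-0.6422621014068901), np.float64(0.7571195544842144), ['side', 'top'])
44 (np.float64(659.5859221281157), np.float64(-169.91708122256998), np.float64(0.023873104967775838), np.float64(0.9364869017841289), ['side', 'top'])
14 (np.float64(624.0), np.float64(138.0), np.float64(0.0), np.float64(1.0), [])
side 4
top 4
```

Run:
```python
from h import *
P=np.array([[651.1,-106.1,649.8,-110.9],[646,-43.8,645.2,-46.9],[641.5,17.8,634.3,12.6],[636,79.5,638.1,75.1]])
n=np.arange(4)-1.5
def line(p):
    c=p.mean(0);d=n@(p-c);print(c,d/5,np.arctan2(-d[0],d[1]));return c,d/np.hypot(*d)
for k in(0,2): line(P[:,k:k+2])
c,d=line((P[:,:2]+P[:,2:])/2)
im={}
for cam in I:
    im[cam]=viewer.read_camera(cam)
    i=I[cam];K=i["camera_matrix"]
    ps=[]
    for m in viewer.silhouettes("pocket_a",cam):
        u=np.argwhere(m["mask"]).mean(0)[::-1]
        f=minimize(lambda q:((proj(cam,[q[0],q[1],12 if cam=="top" else 13])[0]-u)**2).sum(),[640,0],method="Nelder-Mead").x
        ps.append((f.round(1),round(m["confidence"],2),int(m["mask"].sum())))
    print(cam,ps)
    b=np.ascontiguousarray(im[cam][:,:,::-1]);b=cv2.resize(b,None,fx=3,fy=3)
    def draw(X): cv2.polylines(b,[((proj(cam,X)+.5)*3).round().astype(np.int32)],True,(0,255,0),1)
    for x,y,a,w,z in[(489.8,-160.2,.307,38,2),(425.1,-58.4,.511,32,2),(455.2,165.1,-.31,26,2),(429.5,60.4,.706,20,2),(659.6,-169.9,.024,44,12)]:
        q=prism(x,y,a,w,z);draw(q[:4]);draw(q[4:])
    e=np.array([d[1],-d[0]])
    for hw,hl,cc,z in [(41,196,c,16)]+[(27,27,c+62*k*d,12) for k in n]:
        draw([[*(cc+s*hw*e+t*hl*d),z] for s,t in((1,1),(1,-1),(-1,-1),(-1,1))])
    b=b[350:930,680:1480] if cam=="top" else b[430:1030,600:1400]
    cv2.imwrite(f"pics/{cam}1.png",b)
```

```text
[643.65 -13.15] [-4.98 61.84] 0.08035699149907369
[641.85  -17.525] [-4.6  61.75] 0.0743565866211177
[642.75   -15.3375] [-4.79  61.795] 0.07735967155785044
side [(array([ 647. , -106.5]), 0.98, 646), (array([646.9, -48.3]), 0.96, 642), (array([635.6,  74.8]), 0.92, 485)]
top [(array([635.9,  75.5]), 0.96, 741), (array([640.3,  13.9]), 0.9, 792), (array([ 652.1, -109.7]), 0.84, 708), (array([646.8, -48.1]), 0.69, 776)]
```

View pics/side1.png

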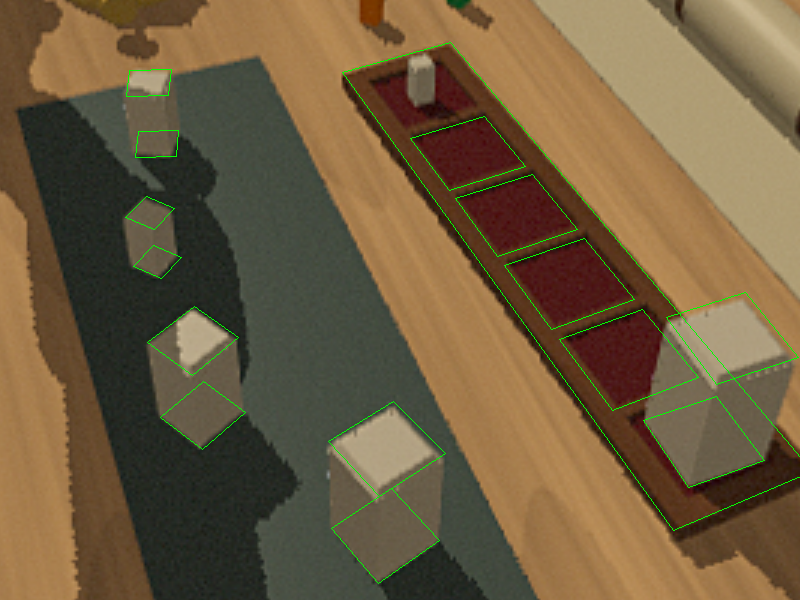

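View pics/top1.png

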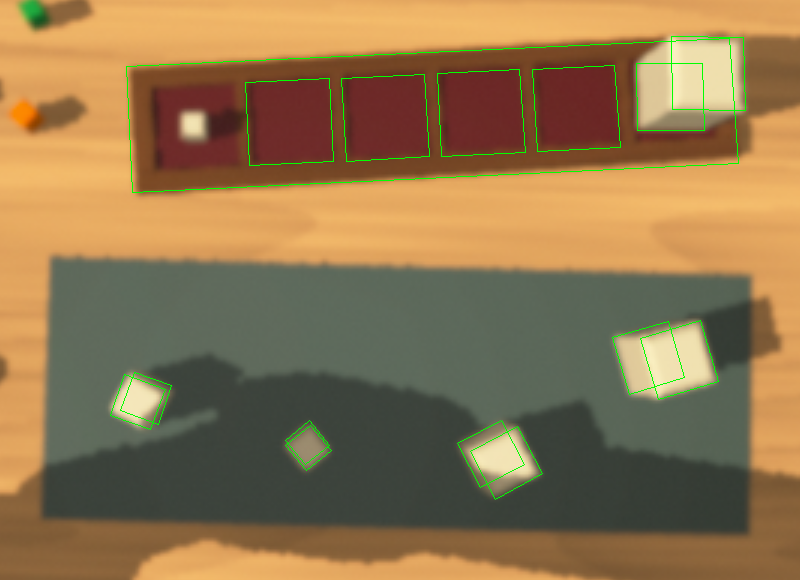

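The overlays match both pictures to 2–3 mm, and the sizes are confirmed. Next is the 38 stone.

```bash
cat >> h.py <<'E'
from scipy.spatial.transform import Rotation as Ro
RC=np.array([642.6,-15.3]);RD=np.array([-4.8,61.8]);RD/=np.hypot(*RD);RA=np.arctan2(-RD[0],RD[1])
G={38:45,32:38,26:32,20:27}
SLOT={38:-1.5,32:-.5,26:.5,20:1.5}
def rv(a):
    y=np.array([np.cos(a),np.sin(a),0]);z=np.array([0,0,-1.])
    return Ro.from_matrix(np.c_[np.cross(y,z),y,z]).as_rotvec()
def plan(w,x,y,yaw,z0=2):
    px,py=RC+62*SLOT[w]*RD;best=None
    for k in range(-1,2):
        ap=RA+k*np.pi; a=yaw+round((ap-yaw)/(np.pi/2))*np.pi/2
        q=[kin.ik([x,y,150],rv(a)),kin.ik([x,y,z0+G[w]-19],rv(a)),kin.ik([px,py,170],rv(ap)),kin.ik([px,py,12+G[w]-19],rv(ap))]
        if any(v is None for v in q): continue
        j=max(abs(v[6]) for v in q)
        if best is None or j<best[0]-.01: best=(j,a,ap,px,py)
    return best
def do(w,x,y,yaw):
    j,a,ap,px,py=plan(w,x,y,yaw);print(w,"j7",round(j,2),"a",a,ap)
    st=lambda s:(lambda o:print(s,round(o["t"],1),o["tcp_pos"].round(1),"w",round(o["grip_width"]*92,1),"F",round(o["grip_force"],1),o["contact_force"].round(2)))(robot.observe())
    zg=2+G[w]-19
    grip(1.0,20)
    robot.movep([x,y,max(130,zg+75)],rv(a))
    robot.servo_line([x,y,zg],feed=120);st("at")
    grip(0.0,20);st("gripped")
    if robot.observe()["grip_width"]*92<w-4: print("MISSED");return
    robot.servo_line([x,y,150],feed=120);st("lifted")
    robot.movep([px,py,150],rv(ap));robot.hold(.2);st("over")
    zp=12+G[w]-19
    robot.servo_line([px,py,zp+12],feed=120)
    robot.servo_line([px,py,zp+.3],feed=25);robot.hold(.3);st("down")
    grip(min(1,(w+30)/92),20);robot.hold(.2);st("released")
    robot.servo_line([px,py,160],feed=120)
E
python3 - <<'E'
from h import *
do(38,489.8,-160.2,.307)
cv2.imwrite("pics/s2.png",viewer.read_camera("side")[:,:,::-1])
E
```

```text
38 j7 1.03 a 0.307 0.07751428163079177
at 5.3 [ 490.3 -160.5   28.5] w 91.9 F 0.0 [-0.46  0.14 -0.07]
gripped 6.2 [ 489.6 -160.3   28. ] w 37.9 F 19.9 [-1.42 -0.96  0.98]
lifted 7.3 [ 489.3 -160.   149.3] w 38.1 F 19.9 [ 0.02 -0.62 -3.54]
over 8.2 [ 648.8 -109.1  150.2] w 38.1 F 19.9 [-0.2  -1.07 -4.61]
down 10.1 [ 649.8 -108.    38.3] w 38.0 F 19.9 [ 0.85  1.14 -2.65]
released 10.9 [ 649.8 -108.    38.3] w 68.1 F 0.0 [ 0.3  -0.74 -0.23]
```

View pics/s2.png

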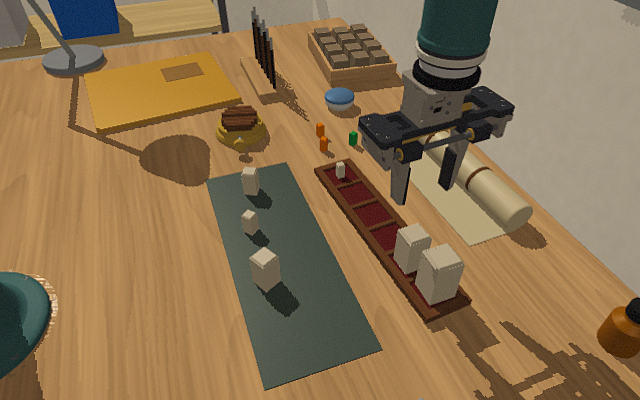

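The 38 stands upright in its pocket at (412,250). The loose stones are now in the light, so I'll refit them and move the remaining three.

Run:
```python
from h import *
M=masks()
for w,x,y,a in[(32,425,-58.4,.511),(26,455.2,165.1,-.31),(20,429.5,60.4,.706)]:
    f=fit(M,x,y,w,2);print(w,np.round(f[:4],3),f[4])
    use=f if f[3]>.8 and np.hypot(f[0]-x,f[1]-y)<5 else (x,y,a)
    do(w,*use[:3])
    cv2.imwrite(f"pics/s3_{w}.png",viewer.read_camera("side")[:,:,::-1])
```

```text
32 [ 4.23772e+02 -5.98090e+01  3.90000e-01  8.98000e-01] ['side']
32 j7 1.02 a 0.38961851878778586 0.07751428163079177
at 14.9 [424.3 -60.1  21.4] w 92.0 F 0.0 [ 0.64 -0.45  0.11]
gripped 15.8 [423.9 -59.8  21. ] w 33.2 F 19.2 [ 0.26 -0.67  0.48]
lifted 17.0 [423.2 -59.7 149.5] w 32.7 F 19.2 [-0.05  0.45 -1.56]
over 18.1 [644.2 -46.4 150.7] w 32.9 F 19.2 [ 0.2  -0.57 -2.01]
down 20.1 [645.  -46.2  31.2] w 32.6 F 19.2 [ 0.74 -0.21 -2.14]
released 20.9 [645.  -46.2  31.3] w 62.4 F 0.0 [0.43 0.38 0.8 ]
26 [455.684 163.662  -0.492   0.915] ['side', 'top']
26 j7 0.58 a -0.4919850187871264 0.07751428163079177
at 24.9 [456.2 163.6  15.4] w 92.2 F 0.0 [ 0.25 -0.14 -0.64]
gripped 26.0 [455.7 163.6  15. ] w 26.0 F 20.0 [ 0.05 -0.34 -0.06]
lifted 27.2 [455.2 163.6 149.5] w 26.1 F 20.0 [ 0.03 -0.53 -0.87]
over 28.4 [639.7  17.8 149.9] w 26.1 F 20.0 [ 1.03  0.35 -0.75]
down 30.4 [640.2  15.6  25.3] w 26.0 F 20.0 [ 0.12  0.24 -1.05]
released 31.2 [640.2  15.6  25.3] w 55.7 F 0.0 [ 0.12 -0.11 -0.51]
20 [427.721  59.723  -0.748   0.92 ] ['side']
20 j7 1.16 a 0.8226866124635837 0.07751428163079177
at 35.2 [428.3  59.7  10.4] w 92.0 F 0.0 [0.67 0.34 0.2 ]
gripped 36.3 [427.7  59.7  10. ] w 19.8 F 20.0 [-0.45 -0.6   0.14]
lifted 37.6 [427.3  59.6 149.5] w 19.8 F 20.0 [-0.29 -0.28 -0.73]
over 38.7 [634.5  77.5 150.6] w 19.9 F 20.0 [-0.71  0.08 -0.97]
down 40.7 [635.4  77.4  20.3] w 20.1 F 20.0 [ 0.67  0.11 -0.83]
released 41.5 [635.4  77.4  20.3] w 50.3 F 0.0 [ 0.73 -0.05 -0.73]
```

View pics/s3_20.png

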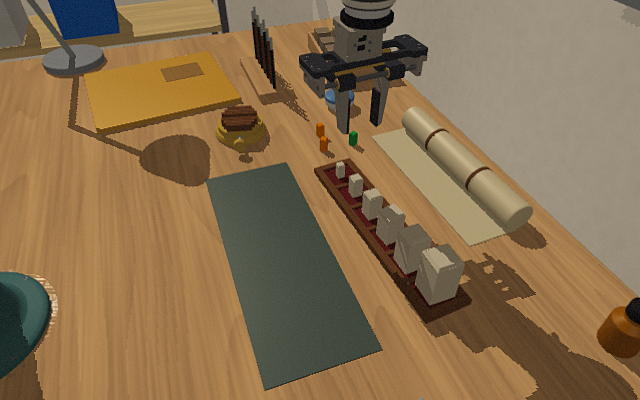

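All four stones stand in a descending row. I'll move the arm clear and check centring and squareness.

Run:
```python
from h import *
p=robot.observe()["tcp_pos"];robot.movep([450,300,220],rv(RA))
M=masks()
for w in SLOT:
    t=RC+62*SLOT[w]*RD;f=fit(M,*t,w,12);print(w,np.round(np.r_[np.array(f[:2])-t,f[2]-RA,f[3]],2),f[4])
f=fit(M,659.6,-169.9,44,12);print(np.round(f[:4],2))
a=[]
for c,(r,q) in dict(side=(slice(140,330),slice(300,480)),top=(slice(120,190),slice(260,490))).items():
    b=viewer.read_camera(c)[r,q,::-1];cv2.imwrite(f"pics/f_{c}.png",cv2.resize(b,None,fx=3,fy=3))
```

```text
38 [ 0.36 -0.89  0.    0.93] ['top']
32 [-1.09  1.9   0.11  0.92] ['top']
26 [-1.27  0.58 -0.11  0.9 ] ['side', 'top']
20 [-0.53 -0.27 -0.38  0.79] ['side', 'top']
[ 6.5982e+02 -1.7020e+02  3.0000e-02  9.2000e-01]
```

View pics/f_side.png

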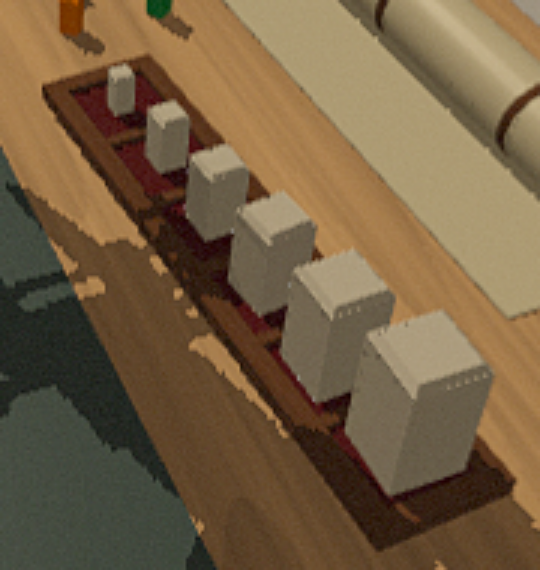

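View pics/f_top.png

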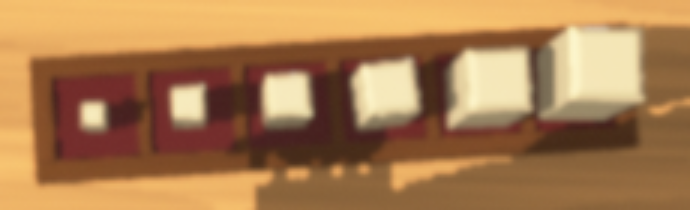

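The pictures show all four stones centred to about 2 mm. The 38, 26 and 20 look square with the row, and the 32 is turned about 0.1 rad, which is inside the limit. The poor yaw fit on the 20 (-0.38 rad, the weakest fit) is contradicted by its flat 20 mm grip width and by both pictures.

```bash
python3 -c "
from cell import robot
robot.hold(.3);print(robot.job_done())"
```

```text
the job is handed in; nothing more can be done
None
```

I stood the 38, 32, 26 and 20 mm stones in order in the four middle pockets and handed the job in; by my last camera check they are upright and centred to about 2 mm, the 32 is turned about 0.1 rad (limit 0.3), and the end stones were not disturbed, but no verdict came back.

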